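Check the closed jaw gap of the setter with a taper gauge

TASK

Turn the black knob of the gap setter clockwise to its end stop, so that its jaws close to their set gap. Then take the taper gauge by its wooden handle and slide its thin end, level and in line, into the near end of the gap at about the jaws' mid height, gently, until the blade drags snugly on both jaws. Finish while still holding the gauge at that depth: do not let go.

Things in the scene. Friction and masses are not known exactly. Their poses are not given: they have to be found in the camera images.
- setter: Gap setter, fixed on the worktop: dark base plate 100 mm (x) by 190 mm (y), with a grey carriage that bears two upright bright steel jaws and, at its -y side, the knob. Origin on the worktop under the gap; x along the gap, away from the robot, z up. The carriage with jaws and knob floats up to 4 mm either way along y on a soft spring (150 N/m), so it centres itself on the blade.
- gap_mouth (a point): Middle of the gap's near end, where the blade enters, 33.5 mm above the worktop (the jaws' mid height), on the carriage; axes as the setter, x into the gap. First 6 mm: lead-in, flared 3 mm each side; then the jaw faces are parallel. Floor of the gap: 16.5 mm above the worktop. With the knob at its stop the gap is 5.0 to 6.6 mm wide (varies), its middle within 1 mm of this point.
- set_jaw: The +y jaw (left, seen from the robot): bright steel, 70 mm long (x), 11 mm thick, from 18.5 to 48.5 mm above the worktop, held by two adjusting screws; its place sets the gap. Origin at worktop level under its inner face, 30 mm in from its near end.
- moving_jaw: The -y jaw (right), of the same shape, drawn in by the knob: 1.7 to 3.3 mm further out at the start. Origin at worktop level under its inner face, 30 mm in from its near end. It gives a little when wedged, so the drag rises gradually, by some 2 N on each jaw per mm of depth: a blade that slips back 3 mm is loose again.
- cam_knob (a joint): Angle of the black knob (rad) about its vertical axis: 0 is fully anticlockwise (jaws widest); it grows clockwise seen from above; 1.6 is the clockwise end stop (jaws closed). Starts between 0.3 and 0.9. Stays where it is left, also when the jaws are wedged; turning takes about 0.12 N m.
- cam_knob_grip (a point): Point on the knob's axis, 89.5 mm above the worktop; 35 mm further in x and 84 mm to the -y side of the gap's mouth. The grip is an upright bar 40 mm long, 14 mm thick, from 66.5 to 96.5 mm above the worktop, on a disc of 42 mm diameter. x of this point lies along the bar: parallel to the gap at angle 0, turned clockwise by q at angle q. The rest of the setter is under 60 mm high.
- taper_gauge: Taper gauge, about 0.09 kg, on the worktop: wooden handle 52 mm long (x), 16 mm wide (y), 30 mm tall (z), with a bright steel blade from its +x end. Origin at the centre of the handle's underside; x along the blade to its thin end, z up. Grip the handle across its width.
- gauge_tip (a point): Centre of the blade's thin end, 105 mm in x from the handle's centre and 15 mm above its underside. Blade 80 mm long, 16 mm tall (8 mm above and below this point), 3 mm thick here and evenly, symmetrically thicker to 9.4 mm at the handle. In a gap of width g it becomes snug with this point about 6 mm + 12.5 x (g - 3 mm), so 31 to 51 mm, past the mouth.
Things that resemble listed ones, but are neither listed nor needed, are in the scene too. Leave any green look-alike of the taper_gauge alone.

How it is judged (in metres and radians):
On the way, in this order (a step that is already met when the one before it is completed fails the run):
1. the knob is at its clockwise end stop (value of joint cam_knob above 1.52 rad), for 0.2 s.
2. the blade's thin end has entered the gap between the jaws, with the knob still at its stop (x of gauge_tip in the frame of gap_mouth above 0.012 m and y of gauge_tip in the frame of gap_mouth between -0.006 and 0.006 m and z of gauge_tip in the frame of gap_mouth between -0.0115 and 0.0115 m and value of joint cam_knob above 1.5 rad), for 0.1 s.
At the end, for the whole second after the job is handed in: Knob within 0.1 rad of its stop; gauge still gripped (over 2 N) and at rest; blade on each jaw with 0.8 to 25 N; tip 26 to 66 mm past the mouth, within -8.5 to +11.5 mm of the jaws' mid height; blade in line with the gap within 0.09 rad and upright within 0.12 rad (value of joint cam_knob above 1.5 rad and contact force between taper_gauge and set_jaw between 0.8 and 25 N and contact force between taper_gauge and moving_jaw between 0.8 and 25 N and x of gauge_tip in the frame of gap_mouth between 0.026 and 0.066 m and z of gauge_tip in the frame of gap_mouth between -0.0085 and 0.0115 m and angle between the x axis of taper_gauge and the x axis of gap_mouth, either way round below 0.09 rad and angle between the z axis of taper_gauge and the z axis of gap_mouth, either way round below 0.12 rad and contact force between the fingers and taper_gauge above 2 N and linear speed of taper_gauge below 0.02 m/s); the arm keeps its last pose, push and grip.
It fails at once if the blade is forced into the jaws (over 40 N on a jaw) (contact force between taper_gauge and set_jaw above 40 N or contact force between taper_gauge and moving_jaw above 40 N).
It also fails if it takes over 64 s, if anything falls off the work surface, if the arm or the gripper's body presses on something with over 40 N, if the wrist force passes 120 N, or if a joint passes its speed limit or range.

ROBOT

A 6-joint arm with a two-finger parallel gripper is mounted at the origin on a cart in front of the work surface, level with it; the furniture and walls round the work are solid. World frame = base frame: x ahead of the robot, y to its left, z up, the work surface at z = 0. Lengths are in mm, angles in degrees, forces in N, time in s.
With the tool pointing down it reaches from about 225 to 725 mm from the base axis. Payload 3.1 kg.
Tool frame: the origin (TCP) lies on the centre line of the jaws, within the pads' length; the fingertips stand bot.tip_reach ahead of it and the grasp point (between the pads) lies 5 mm behind it (bot.tip_reach is the distance from the TCP to the fingertips, in mm); z points along the fingers, y is the line along which they close (so a half turn about z gives the same grasp; the last joint's range is limited). The gripper opens to 85 mm and grips with 20 to 120 N. Pads are 22 mm wide; open, the fingers measure 114 mm over their backs; the gripper's body (76 mm by 85 mm) begins 54 mm behind the grasp point. The pads swing forward as they close: fully open they stand 13 mm farther back than shut.
Start: joints at [-7.322, 2.75, 5.684, 92.934, 0, 82.678], TCP at [524.993, -0.012, 245.312] pointing down, gripper open.
Joint ranges: [-166.93, 166.93], [-56.73, 111.36], [-69.38, 81.34], [-121.58, 131.49], [-85.45, 84.26], [-180, 180]. Speed limits (degrees/s): [159.86, 159.86, 180, 180, 180, 180].

INTERFACE

Orientations are given as [roll, pitch, yaw] about the fixed x, y, z axes, in that order (R = Rz(yaw) Ry(pitch) Rx(roll)).
In Python, from workcell import bot, optics gives the robot as it stands. The module is installed in compiled form; this text tells all that it offers.
- The arm moves only by the tool play_rows, never from a script. Its arguments are lists of equal length, an entry for each row: "dp": the shift along the world's x, y, z in cm, a list of three; "angular": the turn, a rotation vector about the world's x, y, z in rad, a list of three; "jaw": the closure, from -1 (fully open) to 1 (shut). A call has 1 to 20 rows; each row shifts and turns the commanded pose from where the row before left it; what a row does not reach is not made up. A row lasts 1/8 s, in which the tool goes at most 62.5 mm and 10.7 degrees, less where a joint would pass 70% of its speed; a pose out of reach is approached as far as the arm can. A call is refused whole if a number of a shift passes 6.25 or a number of a turn 0.188, either way. A call with a gripper value outside its range is refused whole. The fingers move at their own pace and stop on an object; the grip force is fixed at half the most. Time passes only in rows, so rows that do not move let the fingers close. It gives the time, the measured TCP pose, the force, the opening and the grip force at its end, in the units of the state.
- bot.get_state(): the state, without advancing time (a new reading comes with each control period).
- optics.camera(name): name is "scene" or "side" or "wrist"; returns a dict with "img" (400x640x3 uint8, red, green, blue), "K" (3x3 intrinsics, pixels), "D" ([k1, k2, p1, p2, k3] as OpenCV has them; the pictures are not rectified), "T" (4x4, takes a point from camera to world coordinates); the wrist camera has in their place "tool_from_camera" (4x4, takes a point from camera to tool coordinates, whose origin is the TCP and whose axes are the flange's). Camera axes: x right, y down, z forward; pixel columns grow to the right and rows downward; lengths in mm; the calibration is good to about 2 mm. A picture is of the moment at which its call begins: read the wrist's pose just before it. There is no depth.
- bot.job_done(): hands the job in; it is judged then, once.
The state is a dict: "t": time; "q": joint angles; "dq": joint speeds; "tau": joint torques, N m; "tcp_pos": TCP position; "tcp_rot": TCP orientation; "contact_force": force on the tool from outside, world axes, zero at the start; "moment": the same for the moment, N m; "width": finger opening in mm; "gripper_force": force on a finger pad.
Only numpy, scipy, OpenCV 4.12 (cv2) and the standard library are available. Lean on these libraries where they do the work, as an engineer would, in place of code of your own. Each camera call takes 0.05 s, during which the arm holds its last target. There are 200 camera calls.

## Working session

There is one attempt and no reset: what is moved stays moved. The work goes in short steps, Python scripts to look and compute and a tool call to move; the robot and the scene stay as the last step left them, time stands still between calls to the robot, and variables do not carry over. Pictures are saved under pics/ and viewed, at most 10 in all, crops included, and the job is handed in when it is done.

Besides the shell and the picture viewer there is one more tool, called after "Request:" as a command line: name --argument value ..., lists and objects as JSON in quotes. play_rows: Moves the arm, as the interface text tells. Its arguments: {"type":"object","properties":{"dp":{"type":"array"},"angular":{"type":"array"},"jaw":{"type":"array"}},"required":["dp","angular","jaw"]}

```bash
mkdir -p pics; cat > h.py <<'E'
import numpy as np, cv2
from scipy.spatial.transform import Rotation as Rn
from workcell import bot, optics
def cam(n):
    s=bot.get_state(); c=optics.camera(n)
    if n=="wrist":
        T=np.eye(4); T[:3,:3]=Rn.from_euler('xyz',s['tcp_rot'],degrees=True).as_matrix(); T[:3,3]=s['tcp_pos']
        c['T']=T@np.array(c['tool_from_camera'])
    return c
def ray(c,px):
    p=cv2.undistortPoints(np.array(px,float).reshape(-1,1,2),np.array(c['K'],float),np.array(c['D'],float)).reshape(-1,2)
    d=np.c_[p,np.ones(len(p))]@np.array(c['T'])[:3,:3].T
    return np.array(c['T'])[:3,3],d
def plane(c,px,z):
    o,d=ray(c,px); return o+d*((z-o[2])/d[:,2])[:,None]
def proj(c,P):
    Ti=np.linalg.inv(np.array(c['T'])); P=np.atleast_2d(P)@Ti[:3,:3].T+Ti[:3,3]
    return cv2.projectPoints(P,np.zeros(3),np.zeros(3),np.array(c['K'],float),np.array(c['D'],float))[0].reshape(-1,2)
def save(n,img): cv2.imwrite(f'pics/{n}.png',cv2.cvtColor(img,cv2.COLOR_RGB2BGR))
E
python3 - <<'E'
from h import *
import pickle
print(bot.get_state(),bot.tip_reach)
d={n:cam(n) for n in("scene","side","wrist")}
pickle.dump(d,open('v0.pkl','wb'))
for n in d: print(n,np.round(d[n]['T'],3).tolist(), np.round(d[n]['K'],1).tolist())
save('a',d['scene']['img']);save('b',d['wrist']['img'])
E
```

```text
{'t': 0.0, 'q': array([-7.32271196e+00,  2.79450487e+00,  5.59100805e+00,  9.29331982e+01,
       -8.59738033e-04,  8.26779877e+01]), 'dq': array([-0.02705526,  0.04141538,  0.06854845,  0.04765027,  0.00496678,
        0.09509119]), 'tau': array([ 2.96208136e-04, -3.38780022e+01,  3.20016932e+01,  2.03766406e-02,
       -2.11149008e-04,  6.20949692e-06]), 'tcp_pos': array([5.24421038e+02, 5.43790413e-02, 2.44097192e+02]), 'tcp_rot': array([-1.79864310e+02, -1.65684527e-02,  8.99992817e+01]), 'contact_force': array([0.37253221, 0.52022067, 0.11860545]), 'moment': array([-0.01272386, -0.00452364, -0.00064955]), 'gripper_force': 0.0, 'width': 85.4703810790746} 14.0
scene [[-0.822, -0.348, 0.451, 223.726], [-0.57, 0.506, -0.648, 362.675], [-0.003, -0.789, -0.614, 598.895], [0.0, 0.0, 0.0, 1.0]] [[470.1, 0.0, 322.2], [0.0, 470.1, 196.8], [0.0, 0.0, 1.0]]
side [[0.843, -0.311, 0.439, 223.242], [-0.538, -0.462, 0.705, -786.14], [-0.017, -0.83, -0.557, 548.896], [0.0, 0.0, 0.0, 1.0]] [[425.5, 0.0, 320.8], [0.0, 425.5, 201.6], [0.0, 0.0, 1.0]]
wrist [[1.0, 0.001, -0.002, 524.358], [0.0, -0.956, -0.293, 75.366], [-0.002, 0.293, -0.956, 374.03], [0.0, 0.0, 0.0, 1.0]] [[324.7, 0.0, 321.6], [0.0, 324.7, 199.6], [0.0, 0.0, 1.0]]
```

View pics/a.png

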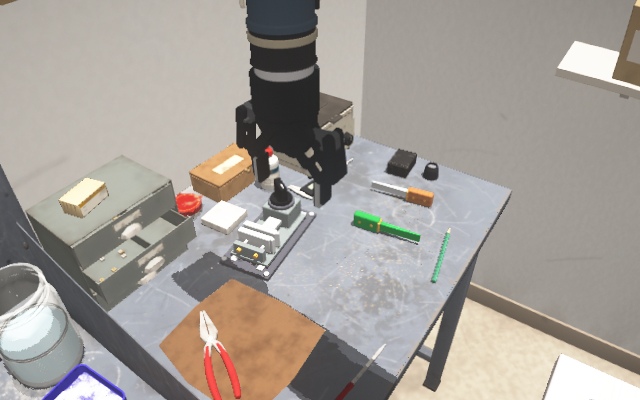

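View pics/b.png

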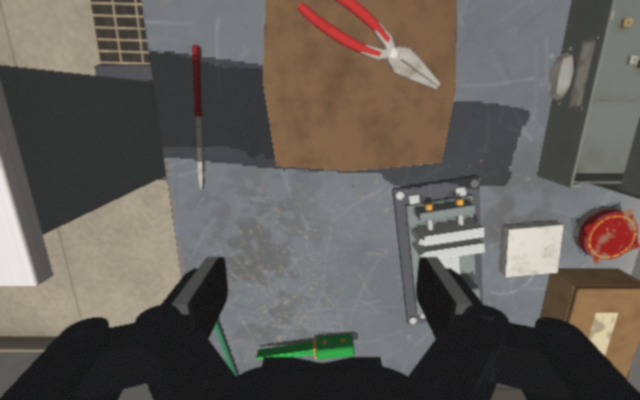

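The scene view shows the setter at about (270,225), with its black knob at (281,195). The wooden-handled gauge has its handle at (418,197) and its blade tip at (372,184). The wrist view shows the setter at (440,250) and the green look-alike at (310,348).

Things that could be taken for the gauge, by scene pixel:
- **Orange wood handle with bright blade (405,193):** chosen, because it matches the description.
- **Green one (385,225):** the look-alike, to be left alone.
- **Red screwdriver (360,372)** and **green pencil (440,255):** neither is a gauge.

Things that could be taken for the knob:
- **Black knob on the setter (281,195):** chosen.
- **Black cap (431,170)** and **black box (402,160):** neither is on the setter.

```bash
python3 - <<'E'
from h import *
import pickle
d=pickle.load(open('v0.pkl','rb'))
A=d['scene']['img'][140:280,210:450]; B=d['side']['img']
A=cv2.resize(A,(800,467),interpolation=cv2.INTER_CUBIC); save('c',A); save('d',B)
E
```

```text
(no output)
```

View pics/c.png

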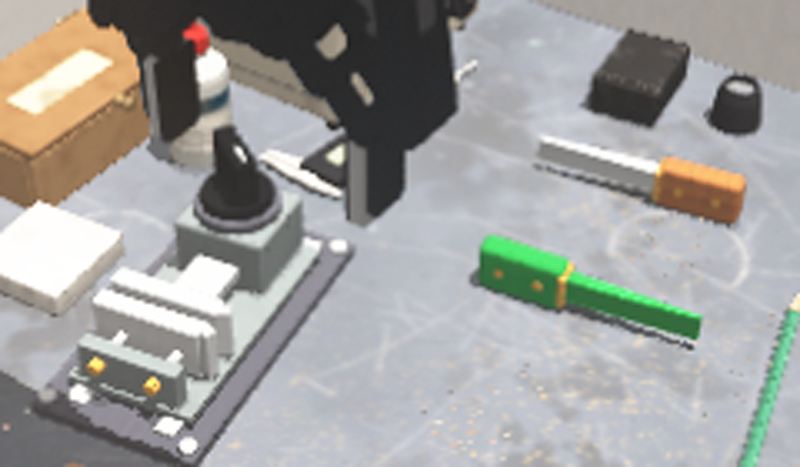

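View pics/d.png

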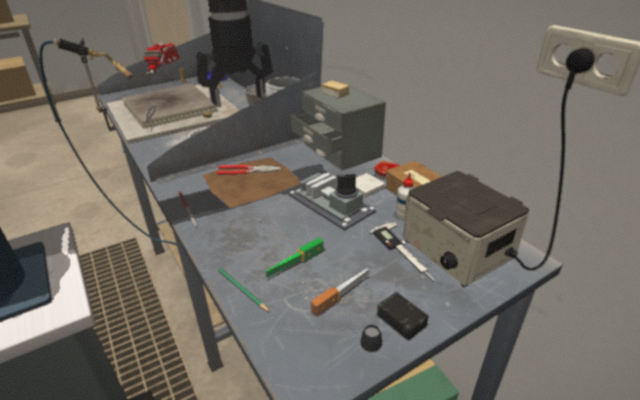

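The chosen gauge is confirmed: orange wooden handle at crop (700,188) and bright blade tip at (540,150). The side view shows it at (327,300) with the tip at (367,272). The setter's knob is at crop (235,160), and in the side view at (346,185). Next I'll get rough positions.

```bash
python3 - <<'E'
from h import *
import pickle
d=pickle.load(open('v0.pkl','rb'))
s=d['scene'];e=d['side']
def C(x,y): return [210+x*.3,140+y*.3]
def p(n,*a): print(n,np.round(plane(*a),1).tolist())
p('handle,tip scene',s,[C(700,180),C(540,148)],18)
p('side',e,[[326,300],[366,272]],18)
p('knobtop scene',s,[C(230,130)],96.5); p('side',e,[[346,177]],96.5)
p('jaw+y top near/far inner scene',s,[C(218,330),C(100,290)],48.5)
p('base corners scene(+y near, -y near, far+y)',s,[C(188,458),C(350,245),C(40,405)],6)
E
```

```text
handle,tip scene [[491.6, -370.7, 18.0], [589.0, -343.6, 18.0]]
side [[490.4, -367.0, 18.0], [587.0, -350.4, 18.0]]
knobtop scene [[688.4, -166.1, 96.5]]
side [[672.9, -165.0, 96.5]]
jaw+y top near/far inner scene [[627.1, -75.6, 48.5], [698.5, -63.9, 48.5]]
base corners scene(+y near, -y near, far+y) [[610.6, -26.7, 6.0], [640.6, -210.8, 6.0], [699.0, -10.4, 6.0]]
```

Request:
play_rows --dp '[[3, -2, -1.5], [3.5, -2, -1.5], [3.5, -2, -1.5], [2.5, -1.5, -1.5], [0, 0, 0], [0, 0, 0]]' --angular '[[0, 0, 0], [0, 0, 0], [0, 0, 0], [0, 0, 0], [0, 0, 0], [0, 0, 0]]' --jaw '[-1, -1, -1, -1, -1, -1]'

```text
t: 0.9
tcp_pos: [649.4, -74.7, 185.1]
tcp_rot: [-179.9, -0.0, 90.0]
contact_force: [0.1, 0.2, 0.5]
width: 85.7
gripper_force: 0.0
```

```bash
python3 - <<'E'
from h import *
import pickle
c=cam('wrist'); pickle.dump(c,open('v1.pkl','wb')); save('e',cv2.resize(c['img'][40:360,140:560],(800,610)[:2] if 0 else (787,600),interpolation=cv2.INTER_CUBIC))
s=bot.get_state(); print(s['tcp_pos'],s['tcp_rot'],s['t'],s['q'])
E
```

```text
[649.57409349 -74.51539315 185.98643933] [ 1.79992485e+02 -1.14290040e-02  9.00213891e+01] 0.95 [-1.24227117e+01  2.21252375e+01  2.15090661e+01  8.93789534e+01
  1.27797858e-02  7.75559005e+01]
```

View pics/e.png

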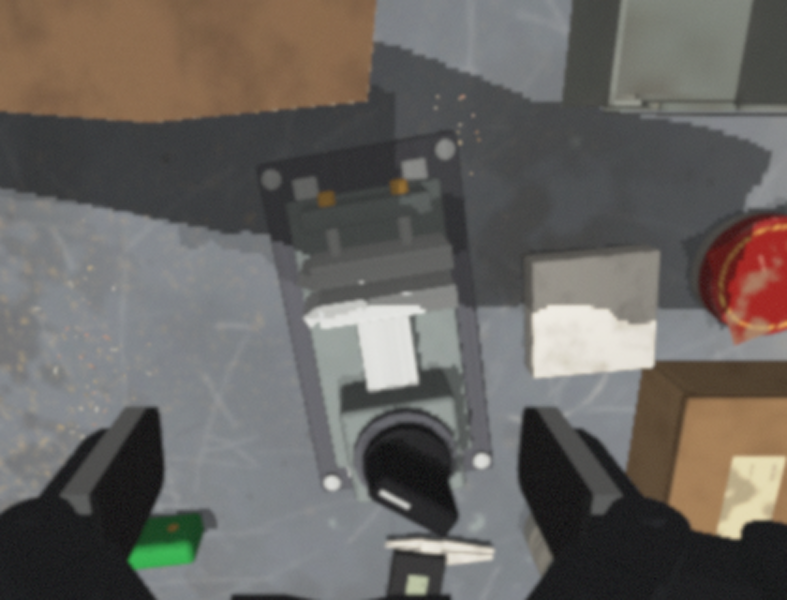

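The close view shows the setter upright in the picture, with the near side on the left. The gap runs at about crop (380,285) and the knob bar is near (412,495), tilted clockwise. I'll look again at an enhanced crop for the edges.

```bash
python3 - <<'E'
from h import *
import pickle
c=pickle.load(open('v1.pkl','rb'))
g=(255*(c['img']/255.)**.45).astype(np.uint8)
A=cv2.resize(g[155:265,290:400],(400,400),interpolation=cv2.INTER_CUBIC)
B=cv2.resize(g[255:335,310:400],(400,356),interpolation=cv2.INTER_CUBIC)
B=np.vstack([B,np.zeros((44,400,3),np.uint8)])
save('f',np.hstack([A,B]))
E
```

```text
(no output)
```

View pics/f.png

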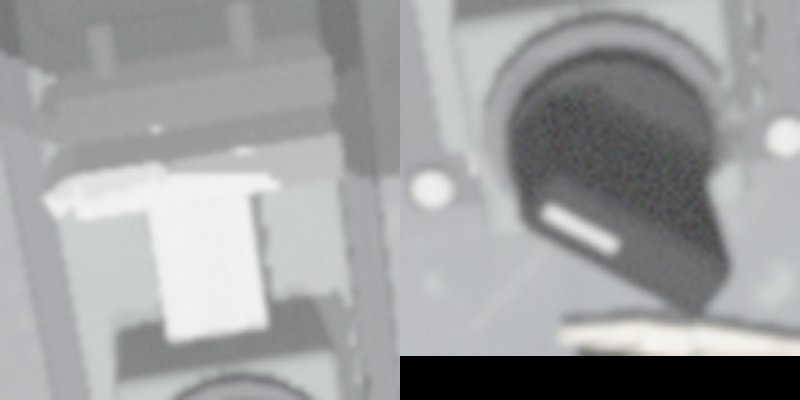

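The left crop shows the set jaw's inner top edge from (160,130) to (330,103), and the moving jaw's from (170,160) to (335,135). The right crop shows the bar's top face with corners near (525,215), (697,312), (728,265) and (562,178).

```bash
cat > est.py <<'E'
from h import *
import pickle
c=pickle.load(open('v1.pkl','rb'))
L=lambda P:[[290+x/3.636,155+y/3.636] for x,y in P]
R=lambda P:[[310+(x-400)/4.444,255+y/4.444] for x,y in P]
def p(n,*a): q=plane(*a);print(n,np.round(q[:,:2],1).tolist());return q
ang=lambda a,b:np.degrees(np.arctan2(*(b-a)[1::-1]))
a=p('setjaw inner',c,L([(160,130),(330,103)]),48.5);print(ang(*a))
b=p('movjaw inner',c,L([(170,160),(335,135)]),48.5);print(ang(*b))
e=p('jaw ends: set near, far; mov near, far',c,L([(52,120),(331,82),(48,200),(341,155)]),48.5);print(ang(e[0],e[1]))
k=p('bar top corners',c,R([(525,215),(697,312),(728,265),(562,178)]),96.5);print(k.mean(0),ang(k[0],k[1]),ang(k[3],k[2]),np.linalg.norm(k[1]-k[0]),np.linalg.norm(k[2]-k[1]))
bs=p('base screws',c,[[140+x/1.874,40+y/1.874] for x,y in((271,180),(445,149),(333,483),(482,460))],8)
print(ang(bs[0],bs[1]),ang(bs[2],bs[3]),ang(bs[2],bs[0])-90,ang(bs[3],bs[1])-90,bs.mean(0))
E
python3 est.py
```

```text
setjaw inner [[659.3, -73.0], [698.8, -66.5]]
9.424431169912706
movjaw inner [[661.8, -80.4], [700.4, -74.2]]
9.073833318192696
jaw ends: set near, far; mov near, far [[634.1, -70.6], [698.7, -61.5], [632.8, -90.4], [702.0, -79.1]]
8.054468656385412
bar top corners [[661.8, -150.9], [693.0, -171.0], [698.0, -161.1], [668.1, -143.4]]
[ 680.21991614 -156.58313191   96.5       ] -32.855434928188416 -30.65757902675102 37.13464930634921 11.100775493101427
base screws [[614.2, -31.3], [700.0, -16.3], [644.5, -205.1], [730.1, -189.8]]
9.95051618814058 10.164701482539169 9.904705261755979 9.8238485538958 [ 672.210796   -110.61937127    8.        ]
```

```bash
python3 - <<'E'
from h import *
import pickle
d=pickle.load(open('v0.pkl','rb'));e=d['side'];s=d['scene']
print(plane(e,[[403,214]],0),plane(s,[[268,188]],0), plane(e,[[408,181]],90),plane(s,[[269,152]],90))
print('PSU near bottom corners',plane(e,[[408,240],[465,277]],0), 'top',plane(e,[[405,215],[440,177]],90))
E
```

```text
[[ 780.08774836 -234.1035361     0.        ]] [[ 776.38055024 -228.72694715    0.        ]] [[ 776.41764271 -241.52322077   90.        ]] [[ 769.94556708 -234.29636645   90.        ]]
PSU near bottom corners [[ 727.53334636 -308.3465949     0.        ]
 [ 741.20228651 -446.08936393    0.        ]] top [[ 689.70621482 -329.05478455   90.        ]
 [ 843.07676904 -266.93438566   90.        ]]
```

Request:
play_rows --dp '[[0.5, -1.4, -0.3], [0.5, -1.4, -0.3], [0.5, -1.4, -0.3], [0.5, -1.4, -0.3], [0.5, -1.4, -0.3], [0.5, -1.25, -0.3], [0, 0, -2], [0, 0, 0]]' --angular '[[0, 0, 0.17], [0, 0, 0.17], [0, 0, 0.17], [0, 0, 0.17], [0, 0, 0.17], [0, 0, 0.17], [0, 0, 0], [0, 0, 0]]' --jaw '[-1, -1, -1, -1, -1, -1, -1, -1]'

```text
t: 1.95
tcp_pos: [678.7, -156.7, 146.6]
tcp_rot: [-180.0, -0.1, 148.5]
contact_force: [0.4, -0.2, -0.2]
width: 85.2
gripper_force: 0.0
```

```bash
python3 - <<'E'
from h import *
c=cam('wrist'); s=bot.get_state(); print(s['tcp_pos'],s['tcp_rot'])
k=np.array([680,-157,96.5]);a=np.radians(-31.7);u=np.array([np.cos(a),np.sin(a),0]);v=np.array([-u[1],u[0],0])
P=[k+20*i*u+7*j*v for i,j in((1,1),(1,-1),(-1,-1),(-1,1))]
im=(255*(c['img']/255.)**.45).astype(np.uint8)
print(proj(c,P))
im=cv2.resize(im,(1280,800),interpolation=cv2.INTER_CUBIC)
cv2.polylines(im,[np.round(proj(c,P)*2).astype(int)],True,(255,0,0),1)
x,y=(proj(c,[k])[0]*2).astype(int)
save('g',im[max(0,y-220):y+180,max(0,x-300):x+300])
print(x,y)
E
```

```text
[ 679.24156243 -156.72882455  147.71099054] [-1.79996429e+02 -4.93604838e-02  1.48472199e+02]
[[333.07190459 264.29568631]
 [310.38931865 264.23020255]
 [309.92390937 202.38150189]
 [334.00486586 202.45582807]]
643 468
```

View pics/g.png

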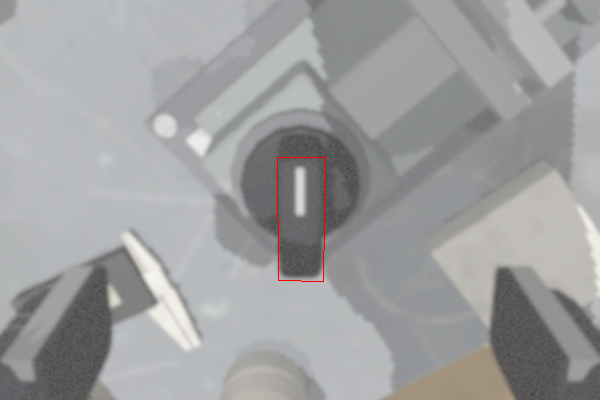

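The red outline (my estimate) lies on the bar at crop (300,218), aligned to within about 1–2 mm. I'll descend, close and turn.

Request:
play_rows --dp '[[0, 0, -2], [0, 0, -2], [0, 0, -2], [0, 0, 0], [0, 0, 0], [0, 0, 0], [0, 0, 0], [0, 0, 0], [0, 0, 0]]' --angular '[[0, 0, 0], [0, 0, 0], [0, 0, 0], [0, 0, 0], [0, 0, 0], [0, 0, 0], [0, 0, 0], [0, 0, 0], [0, 0, 0]]' --jaw '[-1, -1, -1, 1, 1, 1, 1, 1, 1]'

```text
t: 3.12
tcp_pos: [680.5, -158.0, 88.9]
tcp_rot: [180.0, 0.1, 148.4]
contact_force: [-1.4, -1.2, 4.9]
width: 12.5
gripper_force: 60.1
```

Request:
play_rows --dp '[[0, 0, 0], [0, 0, 0], [0, 0, 0], [0, 0, 0], [0, 0, 0], [0, 0, 0], [0, 0, 0], [0, 0, 0]]' --angular '[[0, 0, -0.14], [0, 0, -0.14], [0, 0, -0.14], [0, 0, -0.14], [0, 0, -0.14], [0, 0, -0.14], [0, 0, -0.06], [0, 0, 0]]' --jaw '[1, 1, 1, 1, 1, 1, 1, 1]'

```text
t: 4.12
tcp_pos: [680.1, -158.0, 88.9]
tcp_rot: [180.0, 0.1, 96.9]
contact_force: [-2.7, -0.1, 7.0]
width: 12.7
gripper_force: 60.4
```

```bash
python3 -c "
from h import *
s=bot.get_state();print(s['tcp_pos'],s['tcp_rot'],s['contact_force'],s['moment'],s['width'])"
```

```text
[ 680.08307177 -157.95849102   88.92667406] [1.79961501e+02 8.17402965e-02 9.69331088e+01] [-2.69502338 -0.06508322  6.96536196] [-0.13945335  0.51822858  0.43903012] 12.722537531179533
```

Request:
play_rows --dp '[[0, 0, 0], [0, 0, 0], [0, 0, 0]]' --angular '[[0, 0, -0.05], [0, 0, -0.03], [0, 0, 0]]' --jaw '[1, 1, 1]'

```text
t: 4.5
tcp_pos: [680.0, -157.6, 89.0]
tcp_rot: [180.0, 0.1, 92.7]
contact_force: [-3.7, -0.5, 6.3]
width: 12.9
gripper_force: 76.1
```

```bash
python3 -c "
from h import *
s=bot.get_state();print(s['tcp_pos'],s['tcp_rot'],s['contact_force'],s['moment'],s['width'])"
```

```text
[ 679.99909698 -157.59748183   88.98225208] [1.79978237e+02 9.13277871e-02 9.26538572e+01] [-3.68539112 -0.51448257  6.30256163] [-0.12944768  0.60002398  1.81952862] 12.865148658286667
```

The moment rose to 1.8 N m, so the knob is at its stop. I'll release, rise, and go towards the gauge.

Request:
play_rows --dp '[[0, 0, 0], [0, 0, 0], [0, 0, 0], [0, 0, 0], [0, 0, 3], [0, 0, 4], [-2, 0, 4], [0, 0, 0]]' --angular '[[0, 0, 0], [0, 0, 0], [0, 0, 0], [0, 0, 0], [0, 0, 0], [0, 0, 0], [0, 0, 0], [0, 0, 0]]' --jaw '[-1, -1, -1, -1, -1, -1, -1, -1]'

```text
t: 5.5
tcp_pos: [661.6, -158.3, 203.4]
tcp_rot: [179.5, 0.2, 92.3]
contact_force: [0.8, 1.0, 0.2]
width: 85.2
gripper_force: 0.0
```

```bash
python3 - <<'E'
from h import *
import pickle
c=cam('wrist'); s=bot.get_state(); print(s['t'],s['tcp_pos'],s['tcp_rot'],s['q']); pickle.dump(c,open('v2.pkl','wb'))
im=(255*(c['img']/255.)**.6).astype(np.uint8)
def box(k,yaw,z):
    a=np.radians(yaw);u=np.array([np.cos(a),np.sin(a),0]);v=np.array([-u[1],u[0],0])
    return [np.array([*k,z])+20*i*u+7*j*v for i,j in((1,1),(1,-1),(-1,-1),(-1,1))]
x,y=proj(c,[[680,-120,70]])[0].astype(int);print(x,y)
y0,y1,x0,x1=max(0,y-100),min(400,y+100),max(0,x-133),min(640,x+133)
im=cv2.resize(im[y0:y1,x0:x1],None,fx=3,fy=3,interpolation=cv2.INTER_CUBIC)
print(x0,y0)
save('h',im)
E
```

```text
5.55 [ 661.09392219 -158.01857902  200.41175053] [1.79698066e+02 1.09739177e-01 9.22684204e+01] [-1.90948064e+01  2.62115601e+01  2.85264018e+01  9.19936784e+01
  7.79015084e-03  6.86365059e+01]
345 148
212 48
```

View pics/h.png

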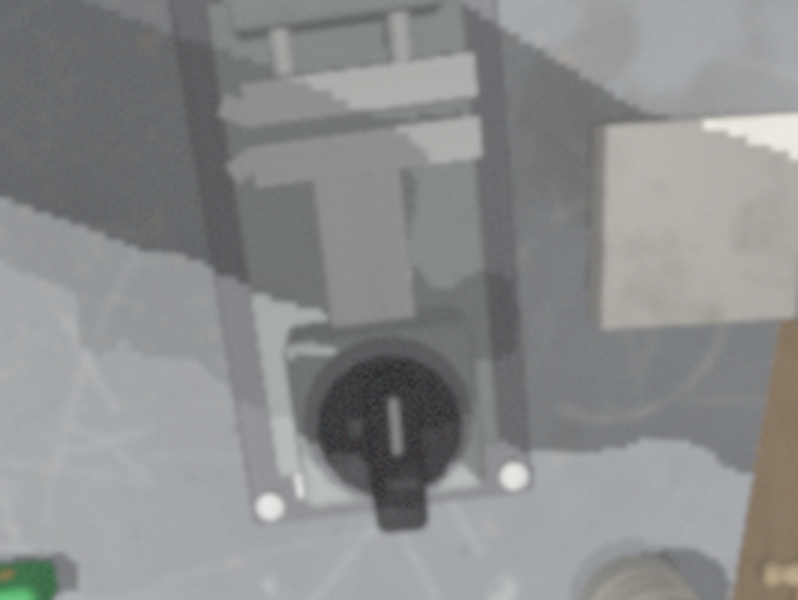

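The view from above shows the bar now nearly across, with its label at crop (391,397)–(398,455), and the gap between the jaws at about crop (360,125). I'll measure the gap edges by column profiles.

```bash
python3 - <<'E'
from h import *
import pickle
c=pickle.load(open('v2.pkl','rb'))
g=cv2.cvtColor(c['img'],cv2.COLOR_RGB2GRAY).astype(float)
S=[];M=[]
for u in range(212+90,212+156,3):
    v0=48+(125-(u-212-120)*3*.135*1)/3
    r=np.arange(int(v0)-9,int(v0)+10); p=cv2.GaussianBlur(g[:,u:u+1],(1,3),0.6)[r,0]; d=np.gradient(p)
    i=np.argmin(d[:11]); j=i+2+np.argmax(d[i+2:])
    def sub(k,f):
        if 0<k<len(f)-1:
            a,b,e=f[k-1:k+2]; den=a-2*b+e; return k+(0.5*(a-e)/den if den else 0)
        return k
    S.append((u,r[0]+sub(i,-d)));M.append((u,r[0]+sub(j,d)))
S=np.array(S);M=np.array(M)
for n,A in(('set',S),('mov',M)):
    f=np.polyfit(A[:,0],A[:,1],1)
    for _ in range(3):
        ok=abs(np.polyval(f,A[:,0])-A[:,1])<1; f=np.polyfit(A[ok,0],A[ok,1],1)
    us=np.array([300,366]); q=plane(c,np.c_[us,np.polyval(f,us)],48.5)
    print(n,ok.sum(),f,np.round(q,1).tolist(),np.degrees(np.arctan2(*(q[1]-q[0])[1::-1])))
K=lambda P:[[212+x/3,48+y/3] for x,y in P]
q=plane(c,K([(391,397),(398,455),(402,528),(400,395)]),96.5);print(q, np.degrees(np.arctan2(*(q[1]-q[0])[1::-1])))
print('near ends set,mov; far ends', np.round(plane(c,K([(220,105),(229,165),(478,75),(482,138)]),48.5),1).tolist())
E
```

```text
set 22 [ -0.1409544  131.34568579] [[641.3, -75.5, 48.5], [695.5, -66.0, 48.5]] 9.890169604573593
mov 22 [-1.35761712e-01  1.36484772e+02] [[641.5, -80.8, 48.5], [696.0, -71.5, 48.5]] 9.647095949947959
[[ 676.99426597 -140.19991132   96.5       ]
 [ 679.66677034 -155.27763875   96.5       ]
 [ 681.92200087 -175.11464795   96.5       ]
 [ 679.21027596 -139.60250658   96.5       ]] -79.94880174360263
near ends set,mov; far ends [[629.2, -71.2, 48.5], [631.8, -87.0, 48.5], [699.5, -60.7, 48.5], [702.0, -77.0, 48.5]]
```

Request:
play_rows --dp '[[-2, -2.6, 0], [-2, -2.6, -0.7], [-2, -2.6, -0.7], [-2, -2.6, -0.7], [-2, -2.6, -0.7], [-2, -2.6, -0.7], [-2, -2.6, -0.7], [-2, -2.6, -0.7], [0, 0, 0], [0, 0, 0]]' --angular '[[0, 0, -0.175], [0, 0, -0.175], [0, 0, -0.175], [0, 0, -0.175], [0, 0, -0.175], [0, 0, -0.175], [0, 0, -0.175], [0, 0, -0.175], [0, 0, 0], [0, 0, 0]]' --jaw '[-1, -1, -1, -1, -1, -1, -1, -1, -1, -1]'

```text
t: 6.8
tcp_pos: [499.8, -364.8, 146.9]
tcp_rot: [-179.9, 0.0, 12.1]
contact_force: [-0.4, -0.0, -0.1]
width: 85.5
gripper_force: 0.0
```

```bash
python3 - <<'E'
from h import *
import pickle
c=cam('wrist'); s=bot.get_state(); print(s['t'],s['tcp_pos'],s['tcp_rot'],s['q']); pickle.dump(c,open('v3.pkl','wb'))
im=c['img']; hsv=cv2.cvtColor(im,cv2.COLOR_RGB2HSV)
m=cv2.inRange(hsv,(5,120,80),(20,255,255))
n,l,st,ce=cv2.connectedComponentsWithStats(m)
for i in range(1,n):
    if st[i,4]>80: print(st[i],ce[i])
print(proj(c,[[491,-368,30],[590,-347,15]]))
save('i',im)
E
```

```text
6.85 [ 500.25830904 -364.66962718  147.40975334] [-1.79912817e+02  2.00104253e-02  1.21724125e+01] [-4.23113192e+01  1.68740942e+01  1.05239106e+01  8.37324037e+01
  3.43600711e-02  1.25516259e+02]
[ 311  172   21   67 1113] [320.23180593 205.82030548]
[[324.287038   209.10540819]
 [324.94756103  75.6797965 ]]
```

View pics/i.png

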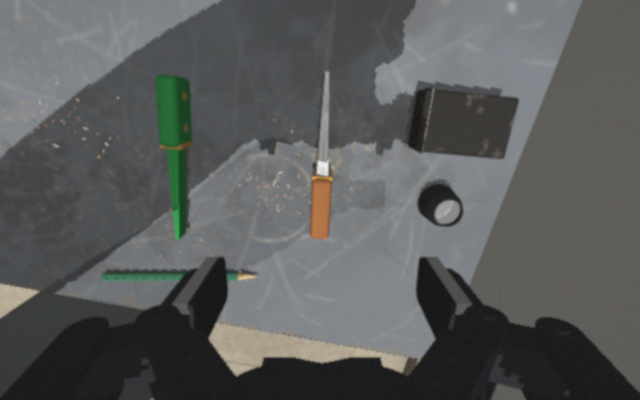

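The wrist view shows the chosen gauge: orange handle centred at (320,206) and blade tip at (326,72), with the green look-alike off at (175,155). I'll compute its pose.

```bash
python3 - <<'E'
from h import *
import pickle
c=pickle.load(open('v3.pkl','rb'))
im=c['img']; hsv=cv2.cvtColor(im,cv2.COLOR_RGB2HSV)
m=cv2.inRange(hsv,(5,120,80),(20,255,255)); m=cv2.morphologyEx(m,cv2.MORPH_OPEN,np.ones((3,3)))
n,l,st,ce=cv2.connectedComponentsWithStats(m); i=1+np.argmax(st[1:,4])
ctr=cv2.findContours((l==i).astype(np.uint8),cv2.RETR_EXTERNAL,cv2.CHAIN_APPROX_NONE)[0][0]
r=cv2.minAreaRect(ctr);b=cv2.boxPoints(r);print(r);q=plane(c,b,30);print(np.round(q,1),q.mean(0))
ys=[];
for v in range(180,236,4):
    u=np.where(l[v]==i)[0]; ys.append((u.mean()+.0,v))
q=plane(c,ys,30);f=np.polyfit(q[:,0],q[:,1],1);print('yaw handle',np.degrees(np.arctan(f[0])),np.round(q[[0,-1]],1))
t=plane(c,[[326,72]],20);print('tip',t, 'yaw to tip',np.degrees(np.arctan2(*(t[0]-q[7])[1::-1])),np.hypot(*(t[0]-q[7])[:2]))
E
```

```text
((320.7776184082031, 206.1737823486328), (19.096288681030273, 62.03089904785156), 1.468800663948059)
[[ 464.9 -362.    30. ]
 [ 516.4 -352.7   30. ]
 [ 519.1 -367.3   30. ]
 [ 467.8 -377.5   30. ]] [ 492.0639165  -364.87427731   30.        ]
yaw handle 9.251403264143406 [[ 514.  -360.8   30. ]
 [ 470.7 -368.    30. ]]
tip [[ 592.31963952 -347.25321816   20.        ]] yaw to tip 9.870379158034103 102.5662580489429
```

Request:
play_rows --dp '[[-0.4, 0, -2.5], [-0.4, 0, -2.5], [0, 0, -2.5], [0, 0, -2], [0, 0, -2], [0, 0, -1], [0, 0, 0]]' --angular '[[0, 0, -0.02], [0, 0, -0.02], [0, 0, 0], [0, 0, 0], [0, 0, 0], [0, 0, 0], [0, 0, 0]]' --jaw '[-1, -1, -1, -1, -1, -1, -1]'

```text
t: 7.72
tcp_pos: [491.9, -364.4, 22.5]
tcp_rot: [-179.9, 0.1, 9.9]
contact_force: [0.5, 0.3, 0.3]
width: 85.2
gripper_force: 0.0
```

Request:
play_rows --dp '[[0, 0, -0.4], [0, 0, 0], [0, 0, 0], [0, 0, 0], [0, 0, 0], [0, 0, 0], [0, 0, 0], [0, 0, 0]]' --angular '[[0, 0, 0], [0, 0, 0], [0, 0, 0], [0, 0, 0], [0, 0, 0], [0, 0, 0], [0, 0, 0], [0, 0, 0]]' --jaw '[-1, 1, 1, 1, 1, 1, 1, 1]'

```text
t: 8.72
tcp_pos: [492.2, -365.8, 19.7]
tcp_rot: [180.0, -0.0, 9.8]
contact_force: [-0.2, -0.8, 2.4]
width: 15.0
gripper_force: 61.2
```

Request:
play_rows --dp '[[0, 0, 2], [0, 0, 3], [0, 0, 2], [0, 2.3, 0], [0.1, 3, 0], [0.1, 3, 0], [0.1, 3, 0], [0.1, 3, 0], [0.1, 3, 0], [0.1, 3, 0], [0, 3, 0], [0, 2, 0], [0, 1, 0], [0, 0, 0], [0, 0, 0]]' --angular '[[0, 0, 0], [0, 0, 0], [0, 0, 0], [0, 0, 0], [0, 0, 0], [0, 0, 0], [0, 0, 0], [0, 0, 0], [0, 0, 0], [0, 0, 0], [0, 0, 0], [0, 0, 0], [0, 0, 0], [0, 0, 0], [0, 0, 0]]' --jaw '[1, 1, 1, 1, 1, 1, 1, 1, 1, 1, 1, 1, 1, 1, 1]'

```text
t: 10.6
tcp_pos: [498.1, -103.3, 89.3]
tcp_rot: [180.0, -0.0, 9.7]
contact_force: [0.4, -0.7, -0.3]
width: 14.6
gripper_force: 60.9
```

```bash
python3 - <<'E'
from h import *
import pickle
c=cam('wrist'); s=bot.get_state(); print(s['t'],s['tcp_pos'],s['tcp_rot'],s['width']); pickle.dump(c,open('v4.pkl','wb'))
im=c['img'].copy()
M=np.array([631,-79.9,48.5]);a=np.radians(9.8);u=np.array([np.cos(a),np.sin(a),0])
t=s['tcp_pos']+[0,0,-4]; 
print(proj(c,[M,M+70*u,t+105*u]))
x,y=proj(c,[M])[0].astype(int)
y0=max(0,y-100);x0=x-130
im=(255*(im/255.)**.6).astype(np.uint8)
print(x0,y0);save('j',cv2.resize(im[y0:y0+200,x0:x0+260],None,fx=3,fy=3,interpolation=cv2.INTER_CUBIC))
E
```

```text
10.65 [ 498.1095155  -103.36021756   89.32558976] [ 1.79972573e+02 -3.38514170e-03  9.72558539e+00] 15.093255012790424
[[ 321.70931822  -40.88912906]
 [ 321.61689559 -253.65025244]
 [ 323.12165036   13.24978985]]
191 0
```

View pics/j.png

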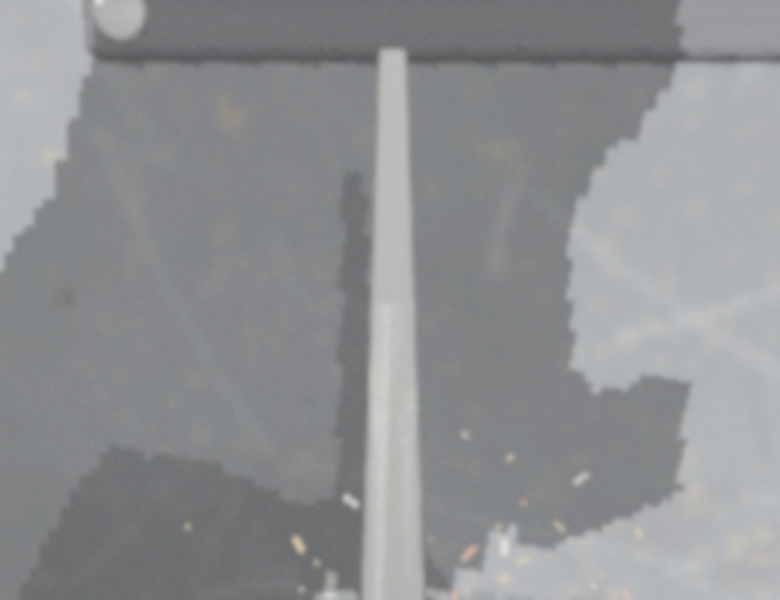

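The blade is centred at crop u≈393 (pixel 322), with its tip at crop row 47. It runs straight up the picture and lines up with the predicted gap line at u≈321.7.

```bash
python3 - <<'E'
from h import *
import pickle
c=pickle.load(open('v4.pkl','rb'))
t=plane(c,[[322,15.7],[322.2,186]],92.6);print(t)
a=np.radians(9.8);u=np.array([np.cos(a),np.sin(a)]);n=np.array([-u[1],u[0]]);M=np.array([631,-79.9])
for q in t: print('x,y in mouth frame',(q[:2]-M)@u,(q[:2]-M)@n)
E
```

```text
[[599.13431553 -85.4851822   92.6       ]
 [538.93110625 -95.95055271  92.6       ]]
x,y in mouth frame -32.35134823112672 -0.07984046431831497
x,y in mouth frame -93.45737164342265 -0.1453411231220547
```

Request:
play_rows --dp '[[0, 0, -2], [0, 0, -2], [0, 0, -1.1], [0, 0, 0], [0, 0, 0], [0.5, 0.09, 0], [0.5, 0.09, 0], [0.5, 0.09, 0], [0.5, 0.08, 0], [0.5, 0.09, 0], [0.5, 0.09, 0], [0.5, 0.08, 0], [0.5, 0.09, 0], [0.5, 0.09, 0], [0.5, 0.08, 0], [0, 0, 0], [0, 0, 0]]' --angular '[[0, 0, 0], [0, 0, 0], [0, 0, 0], [0, 0, 0], [0, 0, 0], [0, 0, 0], [0, 0, 0], [0, 0, 0], [0, 0, 0], [0, 0, 0], [0, 0, 0], [0, 0, 0], [0, 0, 0], [0, 0, 0], [0, 0, 0], [0, 0, 0], [0, 0, 0]]' --jaw '[1, 1, 1, 1, 1, 1, 1, 1, 1, 1, 1, 1, 1, 1, 1, 1, 1]'

```text
t: 12.78
tcp_pos: [547.9, -93.8, 38.3]
tcp_rot: [-180.0, 0.0, 9.8]
contact_force: [0.4, -0.1, -1.4]
width: 15.1
gripper_force: 60.8
```

```bash
cat > st.py <<'E'
from h import *
s=bot.get_state();a=np.radians(9.8);u=np.array([np.cos(a),np.sin(a)]);n=np.array([-u[1],u[0]])
d=s['tcp_pos'][:2]-np.array([631,-79.9])
f=s['contact_force']
print(s['t'],np.round(s['tcp_pos'],1),np.round(s['tcp_rot'],2),'depth~',round(d@u+102.8,1),'lat',round(d@n,2),'F along,lat,z',np.round([f[:2]@u,f[:2]@n,f[2]],2),'M',np.round(s['moment'],2),s['width'])
E
python3 st.py
```

```text
12.775 [547.9 -93.8  38.3] [-1.80e+02  1.00e-02  9.79e+00] depth~ 18.6 lat 0.43 F along,lat,z [ 0.34 -0.17 -1.37] M [ 0.   -0.05 -0.01] 15.074897019078803
```

Request:
play_rows --dp '[[0.2, 0.03, 0], [0.2, 0.03, 0], [0.2, 0.03, 0], [0.2, 0.03, 0], [0.2, 0.03, 0], [0, 0, 0], [0, 0, 0]]' --angular '[[0, 0, 0], [0, 0, 0], [0, 0, 0], [0, 0, 0], [0, 0, 0], [0, 0, 0], [0, 0, 0]]' --jaw '[1, 1, 1, 1, 1, 1, 1]'

```text
t: 13.65
tcp_pos: [558.0, -92.3, 38.3]
tcp_rot: [-180.0, -0.0, 9.8]
contact_force: [-0.9, -0.8, -1.0]
width: 14.8
gripper_force: 60.8
```

```bash
python3 st.py
```

```text
13.65 [558.  -92.3  38.3] [-180.     -0.      9.79] depth~ 28.8 lat 0.21 F along,lat,z [-1.05 -0.63 -0.96] M [-0.   -0.02  0.01] 14.796905904061001
```

Request:
play_rows --dp '[[0.1, 0.02, 0], [0.1, 0.02, 0], [0.1, 0.01, 0], [0, 0, 0], [0, 0, 0]]' --angular '[[0, 0, 0], [0, 0, 0], [0, 0, 0], [0, 0, 0], [0, 0, 0]]' --jaw '[1, 1, 1, 1, 1]'

```text
t: 14.28
tcp_pos: [561.1, -91.8, 38.3]
tcp_rot: [-180.0, -0.0, 9.8]
contact_force: [1.6, 0.1, -1.3]
width: 14.9
gripper_force: 60.8
```

```bash
python3 st.py
```

```text
14.275 [561.1 -91.8  38.3] [-180.     -0.      9.79] depth~ 31.9 lat 0.19 F along,lat,z [ 1.59 -0.19 -1.33] M [-0.03  0.01  0.02] 14.926843653257569
```

Request:
play_rows --dp '[[0.1, 0.02, 0], [0.1, 0.02, 0], [0, 0, 0], [0, 0, 0]]' --angular '[[0, 0, 0], [0, 0, 0], [0, 0, 0], [0, 0, 0]]' --jaw '[1, 1, 1, 1]'

```text
t: 14.78
tcp_pos: [563.1, -91.4, 38.3]
tcp_rot: [-180.0, -0.0, 9.8]
contact_force: [-0.2, 0.5, -0.9]
width: 15.1
gripper_force: 60.8
```

```bash
python3 st.py
```

```text
14.775 [563.1 -91.4  38.3] [-1.80e+02 -1.00e-02  9.79e+00] depth~ 33.9 lat 0.22 F along,lat,z [-0.16  0.53 -0.93] M [-0.05 -0.05  0.01] 15.05753966623187
```

```bash
cat > av.py <<'E'
from h import *
a=np.radians(9.8);u=np.array([np.cos(a),np.sin(a)]);n=np.array([-u[1],u[0]]);F=[];Q=[]
for i in range(8):
    optics.camera('side'); s=bot.get_state(); f=s['contact_force']; F.append([f[:2]@u,f[:2]@n,f[2],*s['moment']])
    d=s['tcp_pos'][:2]-np.array([631,-79.9]); Q.append([d@u+102.8,d@n,s['tcp_pos'][2]])
F=np.array(F); print(s['t'],'depth,lat,z',np.round(np.mean(Q,0),2),'F,M',np.round(F.mean(0),2),'se',np.round(F.std(0)/8**.5,2))
E
python3 av.py
```

```text
15.175 depth,lat,z [33.85  0.23 38.33] F,M [ 0.18 -0.34 -1.1  -0.02 -0.   -0.01] se [0.16 0.12 0.24 0.02 0.01 0.01]
```

Request:
play_rows --dp '[[0.1, 0.02, 0], [0.1, 0.02, 0], [0, 0, 0]]' --angular '[[0, 0, 0], [0, 0, 0], [0, 0, 0]]' --jaw '[1, 1, 1]'

```text
t: 15.55
tcp_pos: [565.1, -91.0, 38.3]
tcp_rot: [-180.0, -0.0, 9.8]
contact_force: [0.1, -0.6, -0.5]
width: 14.7
gripper_force: 60.8
```

```bash
python3 av.py
```

```text
15.95 depth,lat,z [35.91  0.3  38.3 ] F,M [ 0.47 -0.36 -1.   -0.03 -0.   -0.01] se [0.12 0.15 0.11 0.01 0.01 0.01]
```

Request:
play_rows --dp '[[0.1, 0.02, 0], [0.1, 0.01, 0], [0, 0, 0]]' --angular '[[0, 0, 0], [0, 0, 0], [0, 0, 0]]' --jaw '[1, 1, 1]'

```text
t: 16.32
tcp_pos: [566.4, -90.7, 38.1]
tcp_rot: [-180.0, 0.1, 9.8]
contact_force: [-2.2, -0.6, -0.4]
width: 14.7
gripper_force: 60.8
```

```bash
python3 av.py
```

```text
16.725 depth,lat,z [37.41  0.31 38.09] F,M [-2.44 -0.21 -0.51 -0.13  0.52 -0.01] se [0.14 0.18 0.18 0.01 0.02 0.01]
```

Request:
play_rows --dp '[[0.1, 0.02, 0], [0.1, 0.02, 0], [0, 0, 0], [0, 0, 0]]' --angular '[[0, 0, 0], [0, 0, 0], [0, 0, 0], [0, 0, 0]]' --jaw '[1, 1, 1, 1]'

```text
t: 17.23
tcp_pos: [567.8, -90.4, 37.9]
tcp_rot: [-180.0, 0.2, 9.8]
contact_force: [-5.0, -0.3, 0.4]
width: 14.8
gripper_force: 60.9
```

```bash
python3 av.py
```

```text
17.625 depth,lat,z [38.79  0.44 37.9 ] F,M [-5.27  0.07  0.15 -0.23  1.05  0.01] se [0.19 0.21 0.19 0.01 0.01 0.01]
```

```bash
python3 -c "
from workcell import bot
print(bot.job_done())"
```

```text
the job is handed in; nothing more can be done
None
```

I turned the knob to its clockwise stop and slid the taper gauge in until it dragged on the jaws. It is about 39 mm past the mouth by my estimate, with about 5 N of push, still gripped. I handed the job in at about 17.6 s; no pass/fail result was returned, and I had no direct reading of the force on each jaw.

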